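# Start the shutter control on the switch panel

### The arm

A 7-joint arm with a two-finger parallel gripper is mounted at the origin on a cart in front of the work surface, level with it; the furniture and walls round the work are solid. World frame = base frame: x ahead of the robot, y to its left, z up, the work surface at z = 0. Lengths are in m, angles in rad, forces in N, time in s.
With the tool pointing down it reaches from about 0.425 to 0.925 m from the base axis. Payload 6.8 kg.
Tool frame: the origin (TCP) lies at the very end of the fingers, on their centre line; the grasp point (between the pads) lies 19 mm behind it (r.tcp_to_grasp is the distance from the TCP to the grasp point, in m); z points along the fingers, y is the line along which they close (so a half turn about z gives the same grasp; the last joint's range is limited). The gripper opens to 85 mm and grips with 20 to 120 N. Pads are 22 mm wide; open, the fingers measure 114 mm over their backs; the gripper's body (76 mm by 85 mm) begins 54 mm behind the grasp point. The pads swing forward as they close: fully open they stand 13 mm farther back than shut.
Start: joints at [1.178, 0.477, 0.022, 1.555, -0.011, 1.109, -0.083], TCP at [0.19, -0.648, 0.231] pointing down, gripper open.
Joint ranges: [-2.96, 2.96], [-0.34, 2.1], [-1.41, 1.46], [0.24, 2.44], [-1.37, 4.51], [0.17, 1.92], [-2.96, 2.96]. Speed limits (rad/s): [2.39, 2.39, 3.14, 3.14, 3.14, 3.14, 3.14].

### API

Orientations are given as a rotation vector (axis times angle).
In Python, from bench import r gives the robot as it stands.
- The arm moves only by the tool step_arm, never from a script. Its argument "moves" is a list of rows, each a list of 7 numbers: the shift along the tool's x, y, z in mm, then the turn, a rotation vector about the tool's x, y, z in rad, then the finger opening in mm, from 0 to 85.4. A call has 1 to 8 rows; each row is the pose to reach, as a shift and turn from the pose commanded when the call began, along the tool's axes at that moment; what a row does not reach only later rows make up. A row lasts 1/10 s, in which the tool goes at most 50 mm and 8.59 degrees, less where a joint would pass 70% of its speed; a pose out of reach is approached as far as the arm can. A call with a gripper value outside its range is refused whole. The fingers move at their own pace and stop on an object; "grip_force" is the grip in N (left out, the last holds). Time passes only in rows, so rows that repeat a pose let the fingers close. It gives the time, the measured TCP pose, the force, the opening and the grip force at its end, in the units of the state.
- r.get_obs(): the state, without advancing time (a new reading comes with each control period).
- r.grab_frame(name): name is "scene" or "top" or "wrist"; returns a dict with "image" (480x640x3 uint8, red, green, blue), "depth" (480x640 float32, m along the optical axis (not along the pixel's ray), 0 where there is no reading), "mtx" (3x3 intrinsics, pixels), "k1" (the pictures are not rectified: a ray, as slopes to the right and down, at radius r is drawn at 1 + k1 r^2 times it, then the intrinsics apply), "rvec" (rotation vector, rad) and "tvec" (3), from world to camera coordinates, as OpenCV has them. Camera axes: x right, y down, z forward; pixel columns grow to the right and rows downward; lengths in m; the calibration is good to about 2 mm. A picture is of the moment at which its call begins.
- r.hand_in(): hands the job in; it is judged then, once.
The state is a dict: "clock": time; "joints": joint angles; "qvel": joint speeds; "tau": joint torques, N m; "tcp_pos": TCP position; "orientation": TCP orientation; "contact_force": force on the tool from outside, world axes, zero at the start; "moment": the same for the moment, N m; "grip_width": finger opening in m; "gripper_force": force on a finger pad.
Only numpy, scipy, OpenCV 4.12 (cv2) and the standard library are available. Lean on these libraries where they do the work, as an engineer would, in place of code of your own. Each camera call takes 0.05 s, during which the arm holds its last target. There are 200 camera calls.

### The job

On the switch panel, start up the shutter control in this order: first tip the rocker over by pressing its raised far end fully down, then push the square key fully down so that it stays there, and last press the large round button fully in and finish while still holding it in with the fingertips. Leave the small round button alone, and do not move or pick up the bottle, vial, puck and objective that stand about the panel; nothing has to be gripped.

Things in the scene. Friction and masses are not known exactly. Their poses are not given: they have to be found in the camera images.
- panel: fixed pale aluminium plate 90 x 262 mm. Origin: centre of its underside, on the desk; x away from the robot (turned up to 0.4 rad), y along the row, z up. On it four grey modules 64 (x) x 52 (y) mm in a row at y = -87, -29, 29, 87 mm, top plates 50 mm above the desk, each with one control; which sits where varies. Told apart by shape and size, not colour
- rocker_far_end (a point): spot to press: on the rocker's far half (away from the robot), 16 mm from the pivot, mid-width; moves with it. Rocker: black, 22 mm wide, 48 mm long along panel x, V-shaped from the side, pivot mid-length, 59 mm above the desk. At the start the far half is raised: spot about 65 mm above the desk, 15 mm beyond the pivot. Fully tipped the far half is level, 59 mm above the desk
- rocker (a joint): rocker angle in rad: 0 = far end up (start, up to 0.03), 0.36 = far end fully down. No spring: it stays where it is left; about 3 N at the spot tip it.
- square_key_top (a point): centre of the top face of the square key: 26 x 26 mm, black, like all the keys, stands 16 mm proud of its module's top plate when up; travels 8 mm straight down (face 66 mm above the desk when up, 58 mm when fully down)
- square_key (a joint): how far the square key is pushed in, m: 0 up (start, up to 0.0005), 0.008 fully down. Self-holding: no spring, friction of about 3 N, it stays where it is left.
- round_button_top (a point): centre of the top face of the large round button: diameter 36 mm, black, like all the keys, stands 16 mm proud of its module's top plate when up; travels 8 mm straight down (face 66 mm above the desk when up, 58 mm fully in)
- round_button (a joint): how far the large round button is pressed, m: 0 up, 0.008 fully in. It springs back: 1.8 N to start it, 5.4 N when fully in.
- small_button_top (a point): centre of the top face of the small round button, not to be pressed: diameter 16 mm, black, like all the keys, stands 16 mm proud of its module's top plate when up; travels 8 mm straight down
- small_button (a joint): how far the small round button is pressed, m: 0 up, 0.008 fully in; a spring button like the large one
- dropper_bottle_mid (a point): bystander: middle (47 mm up) of a loose standing amber dropper bottle, diameter 33 mm, 94 mm tall, behind the panel
- sample_vial_mid (a point): bystander: middle (26 mm up) of a loose standing screw-cap vial, diameter 26 mm, 53 mm tall, behind the panel
- puck_mid (a point): bystander: middle (5 mm up) of a loose aluminium sample puck, diameter 25 mm, 11 mm tall, in front of the panel
- objective_mid (a point): bystander: middle (25 mm up) of a loose standing microscope objective, diameter 27 mm, 50 mm tall, in front of the panel

How it is judged:
On the way, in this order (a step that is already met when the one before it is completed fails the run):
1. the rocker is tipped, its far end down (value of joint rocker above 0.3 rad), for 0.1 s.
2. then the square key is pushed down and stays (value of joint rocker above 0.3 rad and value of joint square_key above 0.0062 m), for 0.1 s.
3. last the large round button is pressed in by the fingers (all of step 2 and value of joint round_button above 0.006 m), for 0.2 s.
At the end, for the whole second after the job is handed in: The rocker's far end is down (over 0.30 of 0.36 rad), the square key is down (over 6.2 of 8 mm), the small button is up (under 1 mm), and the fingers still hold the large round button in (over 6 of 8 mm, with more than 1.5 N) (all of step 3 and contact force between the fingers and round_button above 1.5 N and value of joint small_button below 0.001 m); the arm keeps its last pose, push and grip.
It fails at once if the square key is pushed before the rocker is tipped (value of joint square_key above 0.003 m and not (value of joint rocker above 0.3 rad)).
It fails at once if the large round button is pressed before the rocker is tipped and the square key is down (value of joint round_button above 0.003 m and (not (value of joint rocker above 0.3 rad) or not (value of joint square_key above 0.0062 m))).
It fails at once if the small round button is pressed (value of joint small_button above 0.002 m).
It fails at once if the bottle, vial, puck or objective is moved or lifted by more than 15 mm (distance of any of dropper_bottle_mid, sample_vial_mid, puck_mid, objective_mid from where it was at the start of the episode above 0.015 m).
It also fails if it takes over 38 s, if anything falls off the work surface, if the arm or the gripper's body presses on something with over 40 N, if the wrist force passes 120 N, or if a joint passes its speed limit or range.

## Working session

There is one attempt and no reset: what is moved stays moved. The work goes in short steps, Python scripts to look and compute and a tool call to move; the robot and the scene stay as the last step left them, time stands still between calls to the robot, and variables do not carry over. Pictures are saved under pics/ and viewed, at most 10 in all, crops included, and the job is handed in when it is done.

Besides the shell and the picture viewer there is one more tool, called in YAML: its name, and indented under it one key for each argument. step_arm: Moves the arm, as the interface text tells. Its arguments: {"type":"object","properties":{"moves":{"type":"array","items":{"type":"array","items":{"type":"number"}}},"grip_force":{"type":"number"}},"required":["moves"]}

```bash
mkdir -p pics; cat > h.py <<'E'
import numpy as np, cv2
from scipy.spatial.transform import Rotation as R
def world(f):
    h,w=f['depth'].shape
    u,v=np.meshgrid(np.arange(w),np.arange(h))
    p=np.stack([u,v],-1).reshape(-1,1,2).astype(np.float64)
    n=cv2.undistortPoints(p,f['mtx'],np.array([f['k1'],0,0,0.])).reshape(h,w,2)
    d=f['depth'].astype(float)
    c=np.dstack([n*d[...,None],d])
    Rm=cv2.Rodrigues(np.array(f['rvec'],float))[0]
    return (c-np.array(f['tvec']).reshape(3))@Rm
E
python3 - <<'E'
from bench import r
from h import *
f={n:r.grab_frame(n) for n in('top','scene')}
for n in f:
    cv2.imwrite(f'pics/{n}0.png',f[n]['image'][...,::-1])
    np.savez(f'{n}0.npz',**f[n])
    W=world(f[n]); print(n,-(cv2.Rodrigues(np.array(f[n]['rvec'],float))[0].T@np.array(f[n]['tvec']).reshape(3)),np.nanpercentile(W[f[n]['depth']>0],[1,50,99],axis=0))
print(r.get_obs())
E
```

```text
top [0.44435985 0.0530792  0.90908793] [[ 3.37858469e-02 -5.43289524e-01 -7.54126368e-01]
 [ 5.65285810e-01  8.52021349e-02 -4.80783821e-04]
 [ 1.09471191e+00  6.87651611e-01  3.47563180e-01]]
scene [0.02826407 0.48335002 0.6141431 ] [[ 0.13702886 -1.05978571 -0.75228198]
 [ 0.66816176 -0.01366263  0.00198871]
 [ 1.93340915  0.48854527  0.32412171]]
{'clock': 0.1, 'joints': array([ 1.17791503,  0.47771206,  0.02237487,  1.55634455, -0.01150409,
        1.10929356, -0.08311779]), 'qvel': array([ 0.00022662, -0.00137897, -0.00016923, -0.00277408, -0.00058651,
        0.00289377,  0.00106616]), 'tau': array([ 3.90272544e-03, -5.97761250e+01,  1.61326211e+00, -2.81954616e+01,
        1.27599738e-02,  5.06148295e-03,  2.79154807e-05]), 'tcp_pos': array([ 0.18946311, -0.64731495,  0.23043055]), 'orientation': array([-3.10823166e+00, -4.45554113e-01,  5.62558738e-04]), 'contact_force': array([-0.15895461,  0.01325829, -0.7490346 ]), 'moment': array([0.02944453, 0.01667012, 0.02372998]), 'gripper_force': 0.0, 'grip_width': 0.08561795134398473}
```

View pics/top0.png

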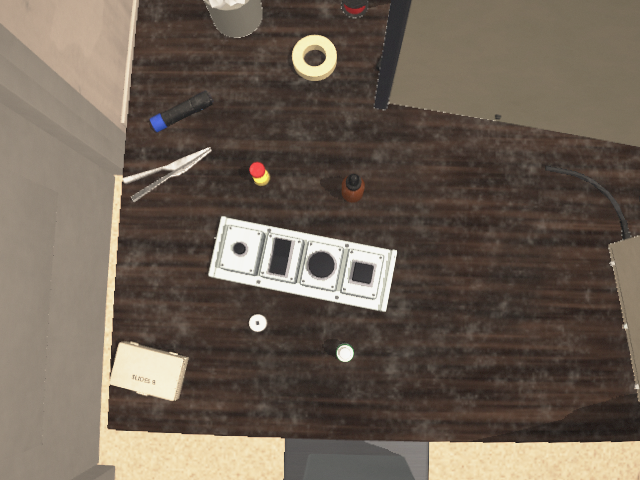

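View pics/scene0.png

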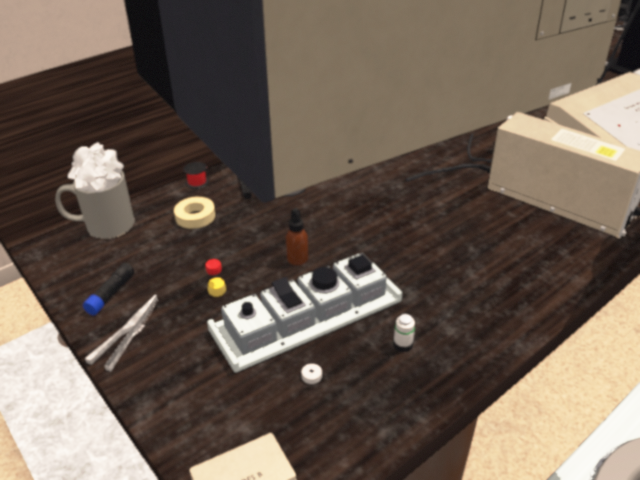

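The top view shows, left to right, the small button (240,249), rocker (281,257), large round button (321,265) and square key (362,272). The bottle is at (353,187), the vial (260,174), the puck (258,323) and the objective (345,353).

```bash
python3 - <<'E'
from h import *
f=dict(np.load('top0.npz')); W=world(f); g=f['image'].max(-1)
for n,u,v in[('small',240,249),('rock',281,257),('big',321,265),('sq',362,272)]:
    s=np.zeros(g.shape,bool); s[v-22:v+23,u-19:u+20]=1
    m=s&(g<75)&(W[...,2]>.045)&(W[...,2]<.085)
    P=W[m]; t=P[P[:,2]>np.median(P[:,2])-.004]
    print(n,m.sum(),'centroid',P.mean(0).round(4),'bbox mid',((t.min(0)+t.max(0))/2).round(4),np.percentile(P[:,2],[5,50,95]).round(4))
    if n=='rock':
        for q in(5,25,75,95):
            x=np.percentile(P[:,0],q); k=abs(P[:,0]-x)<.003; print('  ',P[k].mean(0).round(4))
# module tops
s=np.zeros(g.shape,bool); s[205:320,200:405]=1
m=s&(W[...,2]>.044)&(W[...,2]<.056)&(g>120)
c,sz,a=cv2.minAreaRect((W[m][:,:2]*1000).astype(np.float32)); print('modules',m.sum(),c,sz,a,np.median(W[m][:,2]))
m=s&(W[...,2]>.003)&(g>150)
c,sz,a=cv2.minAreaRect((W[m][:,:2]*1000).astype(np.float32)); print('panel',c,sz,a)
for n,u,v in[('bottle',353,187),('vial',260,174),('puck',258,323),('obj',345,353)]:
    s=np.zeros(g.shape,bool); s[v-20:v+21,u-18:u+19]=1
    P=W[s&(W[...,2]>.007)]; print(n,P.mean(0).round(3),P.min(0).round(3),P.max(0).round(3))
E
```

```text
small 96 centroid [0.5362 0.1926 0.0653] bbox mid [0.5365 0.1929 0.066 ] [0.0609 0.0656 0.0684]
rock 536 centroid [0.5269 0.1362 0.0609] bbox mid [0.527  0.1359 0.0634] [0.0572 0.0603 0.0663]
   [0.5063 0.1393 0.0594]
   [0.5152 0.1377 0.0588]
   [0.5381 0.1341 0.0628]
   [0.547  0.134  0.0657]
big 499 centroid [0.5165 0.0792 0.0656] bbox mid [0.5171 0.0791 0.0662] [0.0631 0.0658 0.068 ]
sq 340 centroid [0.5068 0.0225 0.0652] bbox mid [0.5076 0.0227 0.0656] [0.0626 0.0653 0.0678]
modules 4960 (522.6557006835938, 108.07976531982422) (226.80337524414062, 64.2999038696289) 80.27661895751953 0.049865117325755735
panel (498.15777587890625, 112.00758361816406) (262.6817626953125, 139.20230102539062) 80.32270050048828
bottle [0.623 0.038 0.071] [0.444 0.022 0.008] [0.645 0.053 0.909]
vial [0.646 0.172 0.049] [0.444 0.053 0.008] [0.662 0.186 0.909]
puck [0.435 0.168 0.033] [0.422 0.053 0.007] [0.447 0.183 0.909]
obj [0.399 0.044 0.054] [0.384 0.031 0.007] [0.444 0.057 0.909]
```

```bash
cat >> h.py <<'E'
def to(ob,tgt,yaw=-.172):
    """shift (tool mm) and turn for TCP to tgt, tool down, tool x at yaw"""
    r0=R.from_rotvec(ob['orientation']); 
    rt=R.from_matrix(np.array([[np.cos(yaw),np.sin(yaw),0],[np.sin(yaw),-np.cos(yaw),0],[0,0,-1]]).T.T)
    return (r0.inv().apply(np.array(tgt)-ob['tcp_pos'])*1000).round(1),(r0.inv()*rt).as_rotvec().round(3)
E
python3 - <<'E'
from bench import r
from h import *
for n in('top','scene'):
    f=dict(np.load(n+'0.npz')); W=world(f)[f['depth']>0]; print(n)
    for y in np.arange(-.8,.15,.1):
        xm=.19+(y+.648)/.782*.35
        m=(abs(W[:,1]-y)<.05)&(abs(W[:,0]-xm)<.15)
        h=[(round(float(a),2),round(float(W[(abs(W[:,1]-y)<.05)&(abs(W[:,0]-a)<.025)][:,2].max()),2)) for a in np.arange(.1,.9,.1) if ((abs(W[:,1]-y)<.05)&(abs(W[:,0]-a)<.025)).any()]
        print(round(y,2),h)
o=r.get_obs()
for t in([.3,-.4,.231],[.45,-.1,.2],[.542,.134,.12]): print(t,to(o,t))
E
```

```text
top
-0.8 [(0.1, -0.74)]
-0.7 [(0.1, -0.74)]
-0.6 [(0.1, -0.74)]
-0.5 [(0.1, -0.74)]
-0.4 [(0.1, -0.74), (0.3, 0.0), (0.4, 0.05), (0.5, 0.09), (0.6, 0.04), (0.7, 0.12)]
-0.3 [(0.1, -0.74), (0.3, 0.0), (0.4, 0.0), (0.5, 0.0), (0.6, 0.02), (0.7, 0.26)]
-0.2 [(0.1, -0.64), (0.3, 0.01), (0.4, 0.0), (0.5, 0.01), (0.6, 0.01), (0.7, 0.01)]
-0.1 [(0.1, -0.41), (0.3, 0.0), (0.4, 0.01), (0.5, 0.01), (0.6, 0.01), (0.7, 0.01)]
-0.0 [(0.1, -0.4), (0.3, 0.01), (0.4, 0.05), (0.5, 0.07), (0.6, 0.09), (0.7, 0.01), (0.8, 0.01)]
0.1 [(0.1, -0.39), (0.3, 0.01), (0.4, 0.05), (0.5, 0.07), (0.6, 0.05), (0.7, 0.01), (0.8, 0.02)]
scene
-0.8 [(0.3, -0.73), (0.4, -0.74), (0.5, 0.09), (0.6, 0.18)]
-0.7 [(0.3, -0.74), (0.4, -0.74), (0.5, 0.09), (0.6, 0.1), (0.7, 0.27)]
-0.6 [(0.3, -0.74), (0.4, 0.07), (0.5, 0.09), (0.6, 0.1), (0.7, 0.28)]
-0.5 [(0.3, 0.0), (0.4, 0.13), (0.5, -0.74), (0.7, 0.29)]
-0.4 [(0.3, 0.12), (0.4, 0.13), (0.5, 0.13), (0.6, 0.13), (0.7, 0.31)]
-0.3 [(0.3, 0.01), (0.4, 0.01), (0.5, 0.0), (0.6, 0.03), (0.7, 0.32)]
-0.2 [(0.3, 0.0), (0.4, 0.0), (0.5, 0.01), (0.6, 0.0), (0.7, 0.0), (0.8, 0.0)]
-0.1 [(0.1, 0.01), (0.3, 0.01), (0.4, 0.0), (0.5, 0.01), (0.6, 0.01), (0.7, 0.01), (0.8, 0.01)]
-0.0 [(0.1, 0.02), (0.3, 0.01), (0.4, 0.05), (0.5, 0.07), (0.6, 0.09), (0.7, 0.01), (0.8, 0.37)]
0.1 [(0.3, 0.01), (0.4, 0.05), (0.5, 0.07), (0.6, 0.05), (0.7, 0.0), (0.8, 0.02)]
[0.3, -0.4, 0.231] (array([ 175.6, -206.3,   -0.3]), array([-0.002,  0.   ,  0.457]))
[0.45, -0.1, 0.2] (array([ 403.8, -452. ,   31.1]), array([-0.002,  0.   ,  0.457]))
[0.542, 0.134, 0.12] (array([ 557.8, -650.6,  111.4]), array([-0.002,  0.   ,  0.457]))
```

step_arm:
  moves:
    - [26,-30,0,0,0,0.05,0]
    - [52,-60,0,0,0,0.1,0]
    - [78,-91,0,0,0,0.15,0]
    - [105,-122,0,0,0,0.2,0]
    - [132,-154,0,0,0,0.26,0]
    - [158,-184,0,0,0,0.32,0]
    - [184,-215,0,0,0,0.38,0]
    - [210,-245,0,0,0,0.457,0]

```text
clock: 0.9
tcp_pos: [0.3226, -0.3519, 0.2311]
orientation: [-3.129, 0.274, 0.001]
contact_force: [0.3, 0.9, 0.5]
grip_width: 0.0001
gripper_force: 0.0
```

```bash
python3 - <<'E'
from bench import r
from h import *
o=r.get_obs(); print(o['tcp_pos'],o['joints'].round(2),o['grip_width'],o['contact_force'])
print(to(o,[.542,.134,.16]))
E
```

```text
[ 0.32256416 -0.3519013   0.23110588] [ 0.74  0.15 -0.05  2.01  0.01  0.98 -1.06] 0.00010104349800064681 [0.29620699 0.86410977 0.46723913]
(array([ 131.6, -516.7,   71.1]), array([-0.   ,  0.   , -0.003]))
```

step_arm:
  moves:
    - [10,-40,0,0,0,0,0]
    - [20,-80,0,0,0,0,0]
    - [30,-120,0,0,0,0,0]
    - [40,-160,0,0,0,0,0]
    - [51,-200,5,0,0,0,0]
    - [61,-240,10,0,0,0,0]
    - [71,-280,15,0,0,0,0]
    - [81,-320,20,0,0,0,0]

```text
clock: 1.7
tcp_pos: [0.4572, -0.0508, 0.211]
orientation: [3.13, -0.271, -0.0]
contact_force: [0.2, -0.2, 0.5]
grip_width: -0.0002
gripper_force: 0.0
```

step_arm:
  moves:
    - [10,-40,6,0,0,0,0]
    - [20,-80,12,0,0,0,0]
    - [30,-120,20,0,0,0,0]
    - [40,-158,30,0,0,0,0]
    - [50,-196,50,0,0,0,0]
    - [50,-196,50,0,0,0,0]
    - [50,-196,50,0,0,0,0]

```text
clock: 2.4
tcp_pos: [0.5391, 0.1329, 0.1602]
orientation: [3.13, -0.267, -0.004]
contact_force: [0.4, -0.5, 0.5]
grip_width: 0.0002
gripper_force: 0.0
```

```bash
python3 - <<'E'
from bench import r
from h import *
f=r.grab_frame('wrist'); cv2.imwrite('pics/w1.png',f['image'][...,::-1]); np.savez('w1.npz',**f)
o=r.get_obs(); print(o['tcp_pos'],o['joints'].round(2),o['contact_force'])
print(to(o,[.5433,.1339,.075]))
W=world(f); g=f['image'].max(-1)
m=(g<60)&(W[...,2]>.055)&(W[...,2]<.075)
k,l,s,c=cv2.connectedComponentsWithStats(m.astype(np.uint8))
for i in range(1,k):
    if s[i,4]>300: print(s[i],W[l==i].mean(0).round(4),W[l==i].min(0).round(4),W[l==i].max(0).round(4))
E
```

```text
[0.53939023 0.13159375 0.16081858] [-0.02  0.39 -0.41  1.89  0.2   0.9  -2.27] [-0.26339977 -0.92734762 -0.87141838]
(array([ 3.6, -3. , 85.8]), array([ 0.001,  0.001, -0.   ]))
[421  58  41  40 630] [0.6302 0.0418 0.0709] [0.6209 0.0267 0.055 ] [0.6425 0.0476 0.075 ]
[ 298  230   31   55 1618] [0.5305 0.1343 0.062 ] [0.5081 0.1209 0.057 ] [0.5517 0.148  0.0686]
[ 369  236   52   51 1991] [0.5185 0.0785 0.0655] [0.4996 0.0605 0.0551] [0.5342 0.0954 0.0684]
[ 453  242   44   38 1429] [0.5087 0.0224 0.0644] [0.4932 0.0066 0.055 ] [0.5213 0.035  0.0674]
[221 250  24  24 429] [0.5374 0.1905 0.0646] [0.5293 0.1838 0.0551] [0.5439 0.1986 0.0681]
```

View pics/w1.png

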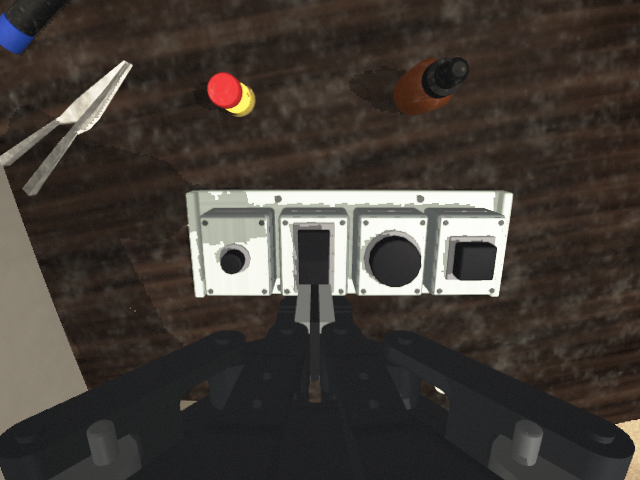

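The wrist view agrees with the top view: rocker at (313,255), closed fingertips at (315,300) in line with it, small button (232,262), large button (395,260), square key (475,260). Now I press the rocker.

step_arm:
  moves:
    - [2,-1,25,0,0,0,0]
    - [4,-2,50,0,0,0,0]
    - [4,-3,75,0,0,0,0]
    - [4,-3,85,0,0,0,0]
    - [4,-3,85,0,0,0,0]
    - [4,-3,85,0,0,0,0]

```text
clock: 3.05
tcp_pos: [0.5449, 0.134, 0.0774]
orientation: [-3.13, 0.272, -0.002]
contact_force: [-0.2, 0.2, 0.5]
grip_width: -0.0001
gripper_force: 0.0
```

step_arm:
  moves:
    - [0,0,4,0,0,0,0]
    - [0,0,8,0,0,0,0]
    - [0,0,12,0,0,0,0]
    - [0,0,14,0,0,0,0]
    - [0,0,16,0,0,0,0]
    - [0,0,17,0,0,0,0]
    - [0,0,17,0,0,0,0]

```text
clock: 3.75
tcp_pos: [0.5443, 0.1346, 0.0592]
orientation: [-3.13, 0.27, 0.0]
contact_force: [1.1, -0.8, 2.6]
grip_width: 0.0004
gripper_force: 0.9
```

step_arm:
  moves:
    - [0,0,1,0,0,0,0]
    - [0,0,2,0,0,0,0]
    - [0,0,2,0,0,0,0]
    - [0,0,2,0,0,0,0]

```text
clock: 4.15
tcp_pos: [0.5444, 0.1347, 0.0589]
orientation: [3.13, -0.27, 0.001]
contact_force: [-3.6, -2.3, 18.1]
grip_width: -0.0002
gripper_force: 8.7
```

step_arm:
  moves:
    - [0,0,-15,0,0,0,0]
    - [0,0,-45,0,0,0,0]
    - [-5,30,-45,0,0,0,0]
    - [-10,65,-45,0,0,0,0]
    - [-15,100,-45,0,0,0,0]
    - [-17,116,-45,0,0,0,0]
    - [-17,116,-45,0,0,0,0]
    - [-17,116,-45,0,0,0,0]

```text
clock: 4.95
tcp_pos: [0.5076, 0.0237, 0.1025]
orientation: [-3.129, 0.27, 0.0]
contact_force: [0.1, 1.0, 0.5]
grip_width: 0.0
gripper_force: 0.0
```

```bash
python3 - <<'E'
from bench import r
from h import *
f=r.grab_frame('wrist'); cv2.imwrite('pics/w2.png',f['image'][...,::-1])
o=r.get_obs(); print(o['tcp_pos'],o['contact_force'])
print(to(o,[.5080,.0224,.07]))
W=world(f)
m=(f['image'].max(-1)<60)&(W[...,2]>.055)&(W[...,2]<.075)
k,l,s,c=cv2.connectedComponentsWithStats(m.astype(np.uint8))
for i in range(1,k):
    if s[i,4]>300: print(s[i],W[l==i].mean(0).round(4),W[l==i].min(0).round(4),W[l==i].max(0).round(4))
E
```

```text
[0.50787431 0.02447938 0.10252279] [ 0.04558533 -0.07726267 -0.35587617]
(array([ 0.5,  2.1, 32.5]), array([-0.001, -0.   ,  0.001]))
[211  15  53  39 509] [0.6249 0.0366 0.069 ] [0.6206 0.0253 0.0598] [0.6354 0.0471 0.075 ]
[  87  228   48   88 3420] [0.5272 0.1332 0.061 ] [0.5015 0.1192 0.055 ] [0.5517 0.1487 0.0686]
[ 180  239   68   66 3439] [0.5181 0.0758 0.0655] [0.4997 0.0595 0.0551] [0.534  0.0945 0.0682]
[295 247  48  47 961] [0.5142 0.0234 0.0642] [0.4986 0.0065 0.0551] [0.5213 0.0345 0.0674]
[  0 256  34  31 803] [0.5366 0.1879 0.0631] [0.5288 0.1826 0.055 ] [0.5439 0.1968 0.068 ]
```

View pics/w2.png

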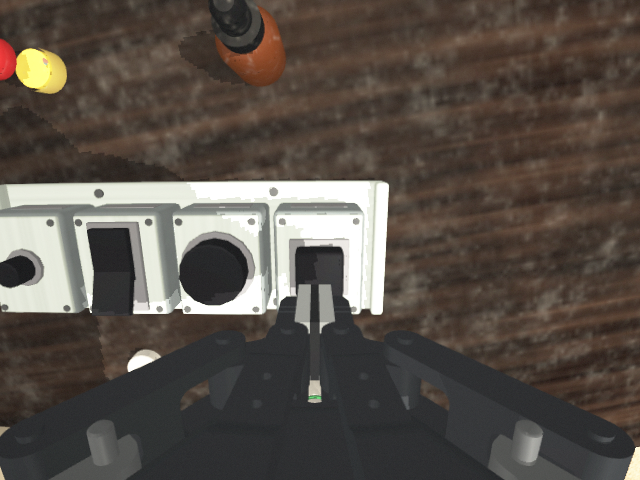

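The rocker (112,270) has its crease with the near half now raised, so it is tipped. The fingertips (315,290) are lined up over the square key (320,265). Pressing the key next.

step_arm:
  moves:
    - [0,2,20,0,0,0,0]
    - [0,2,32,0,0,0,0]
    - [0,2,36,0,0,0,0]
    - [0,2,40,0,0,0,0]
    - [0,2,43,0,0,0,0]
    - [0,2,45,0,0,0,0]
    - [0,2,46,0,0,0,0]
    - [0,2,46,0,0,0,0]

```text
clock: 5.8
tcp_pos: [0.5075, 0.0219, 0.0579]
orientation: [3.13, -0.269, 0.001]
contact_force: [-7.1, 2.5, 17.8]
grip_width: 0.0001
gripper_force: 9.3
```

step_arm:
  moves:
    - [0,0,1,0,0,0,0]
    - [0,0,1,0,0,0,0]
    - [0,0,1,0,0,0,0]

```text
clock: 6.1
tcp_pos: [0.5076, 0.0218, 0.0578]
orientation: [3.129, -0.27, 0.001]
contact_force: [-10.7, 0.9, 28.2]
grip_width: 0.0002
gripper_force: 14.5
```

Bottomed at 58 mm. Next: up and over to the large button at (0.5177, 0.0790).

step_arm:
  moves:
    - [0,0,-15,0,0,0,0]
    - [0,0,-45,0,0,0,0]
    - [0,-30,-45,0,0,0,0]
    - [0,-58,-45,0,0,0,0]
    - [0,-58,-45,0,0,0,0]
    - [0,-58,-45,0,0,0,0]

```text
clock: 6.7
tcp_pos: [0.5176, 0.0787, 0.1005]
orientation: [-3.13, 0.268, -0.001]
contact_force: [0.5, -0.6, -0.3]
grip_width: -0.0004
gripper_force: 0.0
```

```bash
python3 - <<'E'
from bench import r
from h import *
f=r.grab_frame('wrist'); cv2.imwrite('pics/w3.png',f['image'][...,::-1])
o=r.get_obs(); print(o['tcp_pos'],o['contact_force'])
print(to(o,[.5177,.0790,.07]))
W=world(f)
m=(f['image'].max(-1)<60)&(W[...,2]>.053)&(W[...,2]<.075)
k,l,s,c=cv2.connectedComponentsWithStats(m.astype(np.uint8))
for i in range(1,k):
    if s[i,4]>300: print(s[i],np.median(W[l==i],axis=0).round(4))
E
```

```text
[0.51743462 0.07767934 0.10031723] [-0.40975753 -0.12899368 -0.20191553]
(array([ 0. , -1.4, 30.3]), array([ 0., -0., -0.]))
[ 337    0   53   54 1132] [0.6257 0.0415 0.0728]
[ 186  230   45   89 3637] [0.5264 0.134  0.0599]
[ 282  240   66   55 2625] [0.5225 0.0763 0.0661]
[ 395  249   49   45 2036] [0.5082 0.0212 0.058 ]
[ 87 258  38  33 924] [0.5372 0.1884 0.0654]
```

View pics/w3.png

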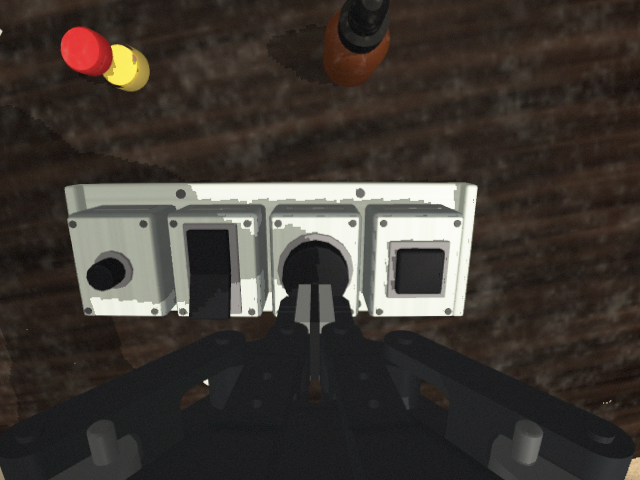

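The square key (420,270) measures 58 mm, so it is down. The rocker (208,270) is tipped, and the fingertips are over the large button (315,268). Pressing it now.

step_arm:
  moves:
    - [0,-1,20,0,0,0,0]
    - [0,-1,32,0,0,0,0]
    - [0,-1,36,0,0,0,0]
    - [0,-1,40,0,0,0,0]
    - [0,-1,43,0,0,0,0]
    - [0,-1,44,0,0,0,0]
    - [0,-1,45,0,0,0,0]
    - [0,-1,45,0,0,0,0]

```text
clock: 7.55
tcp_pos: [0.517, 0.0781, 0.0577]
orientation: [3.127, -0.272, -0.001]
contact_force: [-10.8, -6.4, 30.3]
grip_width: -0.0005
gripper_force: 14.9
```

step_arm:
  moves:
    - [0,0,0,0,0,0,0]
    - [0,0,0,0,0,0,0]
    - [0,0,0,0,0,0,0]

```text
clock: 7.85
tcp_pos: [0.517, 0.0781, 0.0577]
orientation: [3.127, -0.271, -0.0]
contact_force: [-11.4, -5.7, 29.8]
grip_width: -0.0001
gripper_force: 14.9
```

```bash
python3 -c "
from bench import r
print(r.hand_in())"
```

```text
the job is handed in; nothing more can be done
None
```

I tipped the rocker, then pushed the square key down (measured at 58 mm), and handed the job in with the fingertips holding the large round button fully in at about 30 N; the hand-in returned no verdict.

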